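Latch the sprung ferrule clamp open on its stop pin

ROBOT

A 7-joint arm with a two-finger parallel gripper is mounted at the origin on a cart in front of the work surface, level with it; the furniture and walls round the work are solid. World frame = base frame: x ahead of the robot, y to its left, z up, the work surface at z = 0. Lengths are in m, angles in rad, forces in N, time in s.
With the tool pointing down it reaches from about 0.4 to 0.875 m from the base axis. Payload 19.3 kg.
Tool frame: the origin (TCP) lies midway between the tips of the shut fingers; the grasp point (between the pads) lies 19 mm behind it; z points along the fingers, y is the line along which they close (so a half turn about z gives the same grasp; the last joint's range is limited). The gripper opens to 85 mm and grips with 20 to 120 N. Pads are 22 mm wide; open, the fingers measure 114 mm over their backs; the gripper's body (76 mm by 85 mm) begins 54 mm behind the grasp point. The pads swing forward as they close: fully open they stand 13 mm farther back than shut.
Start: joints at [-1.38, 0.521, -0.036, 1.599, 0.021, 1.021, -0.113], TCP at [0.161, 0.604, 0.231] pointing down, gripper open.
Joint ranges: [-2.91, 2.91], [-0.3, 2.13], [-1.5, 1.42], [0.17, 2.43], [-1.26, 4.41], [0.16, 1.93], [-2.52, 2.52]. Speed limits (rad/s): [1.89, 1.89, 2.39, 2.39, 3.01, 3.01, 3.01].

INTERFACE

Orientations are given as [roll, pitch, yaw] about the fixed x, y, z axes, in that order (R = Rz(yaw) Ry(pitch) Rx(roll)).
In Python, from workcell import * gives the robot as it stands. The module is installed in compiled form; this text tells all that it offers.
- The arm moves only by the tool play_rows, never from a script. Its argument "deltas" is a list of rows, each a list of 7 numbers: the shift along the tool's x, y, z in units of 500 mm (1.0 is 500 mm), then the turn, a rotation vector about the tool's x, y, z in units of 120 degrees (1.0 is 120 degrees), then the closure, from 0 (fully open) to 1 (shut). A call has 1 to 10 rows; each row is the pose to reach, as a shift and turn from the pose commanded when the call began, along the tool's axes at that moment; what a row does not reach only later rows make up. A row lasts 1/10 s, in which the tool goes at most 50 mm and 8.59 degrees, less where a joint would pass 70% of its speed; a pose out of reach is approached as far as the arm can. A call with a number of a shift or a turn outside -1 to 1 is refused whole. A call with a gripper value outside its range is refused whole. The fingers move at their own pace and stop on an object; "newtons" is the grip in N (left out, the last holds). Time passes only in rows, so rows that repeat a pose let the fingers close. It gives the time, the measured TCP pose, the force, the opening and the grip force at its end, in the units of the state.
- observe(): the state, without advancing time (a new reading comes with each control period).
- grab_frame(name): name is "scene" or "side" or "wrist"; returns the picture (420x560x3 uint8, red, green, blue); there is no depth.
- get_calibration(name): a dict with "fovy" (degrees; the focal length in pixels is half the picture's height over the tangent of half this angle, whatever the lens; pixels are square), "cx", "cy" (the principal point, pixels), "xyz" and "rotation" of the camera in the world. Camera axes: x right, y down, z forward; pixel columns grow to the right and rows downward; lengths in m; the calibration is good to about 2 mm. The wrist camera is an equidistant fisheye: a pixel r from the principal point sees the ray r / f radians off the axis. A picture is of the moment at which its call begins: read the wrist's pose just before it. get_calibration takes no time and is no camera call; for the wrist camera it gives the pose at the moment of the call.
- job_done(): hands the job in; it is judged then, once.
The state is a dict: "clock": time; "qpos": joint angles; "qd": joint speeds; "joint_efforts": joint torques, N m; "position": TCP position; "tool_rot": TCP orientation; "force": force on the tool from outside, world axes, zero at the start; "moment": the same for the moment, N m; "grip_width": finger opening in m; "finger_force": force on a finger pad.
Only numpy, scipy, OpenCV 4.12 (cv2) and the standard library are available. Lean on these libraries where they do the work, as an engineer would, in place of code of your own. Each camera call takes 0.05 s, during which the arm holds its last target. There are 200 camera calls.

TASK

Set the ferrule jig open for loading: tip the red stop lever over with a fingertip so that it drops across the slide, then push the yellow plate of the sprung slide back until its catch has passed under the stop pin, and let it spring back so that it rests latched on the pin in mid position. Only push: do not grip the slide from behind, leave the ferrule standing in the jig, do not disturb the other things on the bench, and finish clear of the jig.

Things in the scene. Friction and masses are not known exactly. Their poses are not given: they have to be found in the camera images.
- jig: Blue ferrule jig fixed to the bench; place and yaw vary. Origin on the bench under the bed's middle; x is the way the slide is pushed (its spring pushes it to -x), y towards the lever, z up. Bed 10 mm high, x -138 to 150, y -50 to 50 mm, with a lug for the lever at x 10 to 80, y up to 123. Guide rails at y +-36 up to z 22; spring housing at x 109 to 147 up to z 42.
- finger_room (a point): Middle of the free room for fingers on top of the slide's deck, between ferrule and yellow plate: at jig x -25, y 0, z 26 mm (deck top), fixed to the jig, axes as the jig's. The deck is 58 mm wide, x -70 to 40 when home. Ferrule and dark V anvil (top at z 30) lie at x below -70, the plate's face at x 15 when home.
- push_face (a point): Middle of the front of the yellow push plate on the slide, which looks to the jig's -x; moves with the slide, axes as the jig's. Plate 60 mm wide in y, 10 mm thick, from z 26 (deck) to z 78; this point is at jig x 15 + slide travel, y 0, z 56 mm. The aluminium backing and rib behind the plate must not be touched by the fingers.
- clamp_slide (a joint): Travel of the slide (m) in jig +x: about 0 home, nose against the ferrule; 0.065 end stop. Spring back to 0: 5.5 N at 0, 9 N at mid, 11 N at the end. With the stop lever down, the slide's ramped catch lifts the pin, which drops behind it beyond about 0.041; push 5 mm or more further and give it a moment. Let go, the slide rests on the pin at 0.040. With the lever parked it goes home.
- stop_lever (a joint): Angle of the red stop lever (rad): 2.0 parked, leaning 0.43 rad outwards (to the jig's +y) past upright; 1.57 upright; 0 down and level across the slide's edge. Swings freely, falls by its own weight to either side of about upright, against a stop at each end; 0.2 while the catch passes under it.
- lever_hinge (a point): Hinge axis of the stop lever, along the jig's x, at jig x 45, y 97, z 44 mm; axes as the jig's. The bracket cheeks beside it reach up to z 53 mm, y 87 to 107.
- lever_back (a point): Middle of the lever's back, the side to push with a fingertip, 40 mm from the hinge; moves with the lever. Arm 16 mm wide (jig x), 8 mm thick, 60 mm long from the hinge; the steel stop pin on its other side points to the slide while parked. Parked, the arm's end is 98 mm above the bench, this point 79 mm above it at jig y 117 mm.
- ferrule_1: Bright steel ferrule, 44 mm across its flange, 55 mm tall, loose, standing upright in the V of the jig in front of the slide. Origin at the centre of its underside, z along its axis.
- ferrule_2: Loose ferrule, 46 mm across, 30 mm tall, bystander on the bench on the side away from the lever. Origin under its centre.
- gas_nozzle: Loose brass-coloured nozzle, 26 mm across, 56 mm tall, bystander standing beside the jig on the lever's side. Origin under its centre.
- tape_measure: Loose yellow tape measure 72x79x36 mm, bystander at the left of the bench. Origin under its centre.
- paste_tin: Loose green tin 69 mm across, 46 mm tall, bystander at the left. Origin under its centre.
- masking_tape: Loose roll of tape 100 mm across, 24 mm tall, bystander at the left. Origin under its centre.
- pliers: Loose blue-handled pliers 67x170x12 mm lying on the right, bystander. Origin under the centre.
Mind the look-alikes: they are no part of the job. What is shaped like the ferrule_1 but orange is not meant.

How it is judged:
By the outcome, as a careful person would: the job done as asked, in the order asked, and still so for the second after the job is handed in, with the robot touching nothing.
It also fails if it takes over 51 s, if anything falls off the work surface, if the arm or the gripper's body presses on something with over 40 N, if the wrist force passes 120 N, or if a joint passes its speed limit or range.

## Working session

There is one attempt and no reset: what is moved stays moved. The work goes in short steps, Python scripts to look and compute and a tool call to move; the robot and the scene stay as the last step left them, time stands still between calls to the robot, and variables do not carry over. Pictures are saved under pics/ and viewed, at most 10 in all, crops included, and the job is handed in when it is done.

Besides the shell and the picture viewer there is one more tool, called after "Call:" as a command line: name --pt "numbers of a row" for each row, then --argument value for the rest. play_rows: Moves the arm, as the interface text tells. Its arguments: {"type":"object","properties":{"deltas":{"type":"array"},"newtons":{"type":"number"}},"required":["deltas"]}

```bash
mkdir -p pics; python3 - <<'E'
from workcell import *
import cv2
for n in ("scene","side"):
    cv2.imwrite(f"pics/{n}0.png",grab_frame(n)[:,:,::-1]); c=get_calibration(n); print(n,c)
s=observe(); print(s)
E
```

```text
scene {'fovy': 57.77489633574208, 'cx': 277.919088468938, 'cy': 209.49155102130328, 'xyz': array([-0.12498547,  0.4444325 ,  0.6972138 ]), 'rotation': array([-2.25981762,  0.00259177, -2.14585969])}
side {'fovy': 51.898296096999744, 'cx': 280.6797861884168, 'cy': 208.59273534925632, 'xyz': array([ 0.04365264, -0.80710602,  0.82641756]), 'rotation': array([-2.23132917, -0.02245912, -0.49212979])}
{'clock': 0.1, 'qpos': array([-1.38023371,  0.52196157, -0.03637325,  1.59992431,  0.02116084,
        1.02108697, -0.11278767]), 'qd': array([-0.00082662, -0.00220879,  0.00159792, -0.00057559,  0.00017737,
        0.00066921,  0.00034352]), 'joint_efforts': array([ 2.81552864e-03, -9.28483844e+01,  1.98380426e+00, -3.70531940e+01,
        1.81432319e-02,  5.20671951e-03, -9.26096686e-05]), 'position': array([0.16105649, 0.60359374, 0.23078785]), 'tool_rot': array([-3.14059439e+00,  1.23941892e-05,  2.88085017e+00]), 'force': array([-0.32171368,  0.34504064,  0.71478147]), 'moment': array([ 0.03431205, -0.00710284,  0.00918961]), 'finger_force': 0.0, 'grip_width': 0.0849161373292815}
```

View pics/scene0.png

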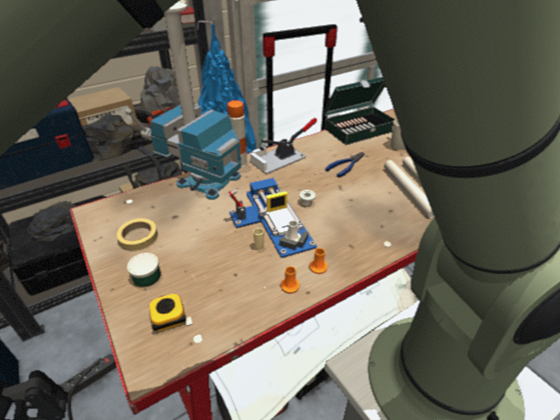

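View pics/side0.png

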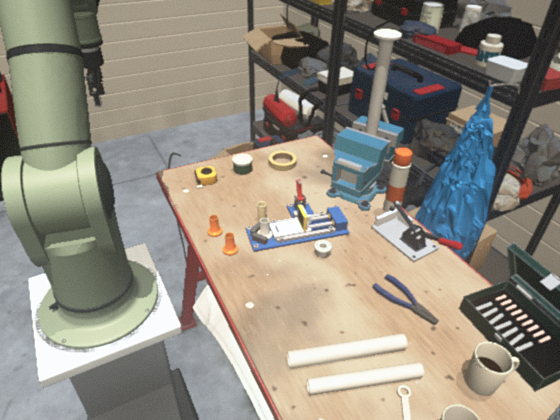

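Look-alikes, by scene pixel:
- **Red lever:** the jig's stop lever is at (237,203). The red-handled toggle clamp at (305,130) is not the one.
- **Yellow:** the push plate is at (277,200). The tape measure is at (167,308).
- **Ferrule:** the steel one in the V is at (292,235). The orange ones are at (290,280) and (319,260), and ferrule_2 is at (307,198).

I choose the blue jig at about (275,215) and will check it in a close crop.

```bash
python3 - <<'E'
import cv2,numpy as np
a=cv2.imread("pics/scene0.png")[170:260,220:330]; b=cv2.imread("pics/side0.png")[170:260,240:355]
a=cv2.resize(a,None,fx=6.5,fy=6.5,interpolation=cv2.INTER_CUBIC);b=cv2.resize(b,None,fx=6.5,fy=6.5,interpolation=cv2.INTER_CUBIC)
cv2.imwrite("pics/a.png",a);cv2.imwrite("pics/b.png",b)
E
```

```text
(no output)
```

View pics/a.png

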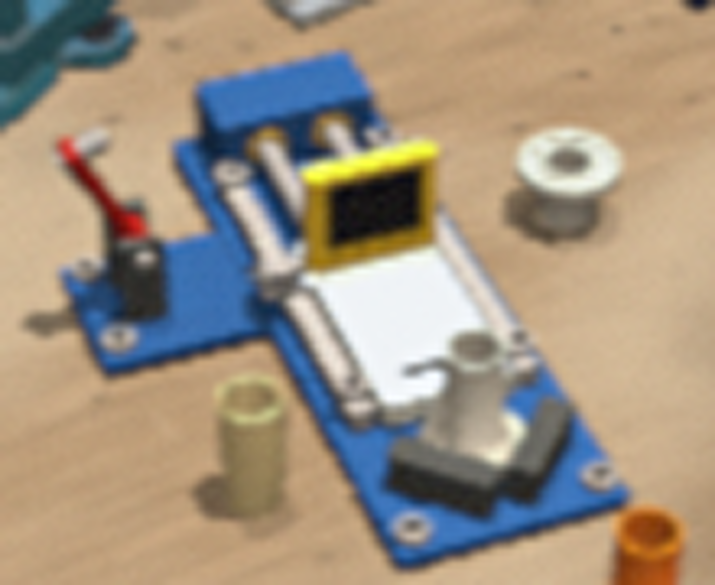

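View pics/b.png

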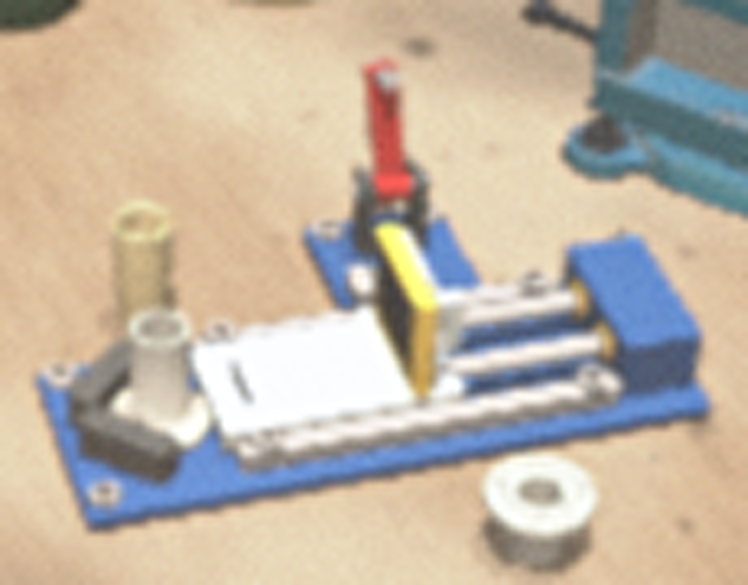

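Both crops show the right jig: red lever parked and leaning outwards, yellow plate home, steel ferrule in the V, and the brass nozzle beside the jig. Next I fit x, y and yaw from corner pixels in both views.

```bash
cat > h.py <<'E'
import numpy as np
from workcell import *
from scipy.spatial.transform import Rotation as R
from scipy.optimize import least_squares
def proj(c,P):
    f=210/np.tan(np.radians(c["fovy"]/2)); p=R.from_euler("xyz",c["rotation"]).inv().apply(np.atleast_2d(P)-c["xyz"])
    return np.c_[c["cx"]+f*p[:,0]/p[:,2],c["cy"]+f*p[:,1]/p[:,2]]
def ray(c,uv):
    f=210/np.tan(np.radians(c["fovy"]/2)); return R.from_euler("xyz",c["rotation"]).apply([(uv[0]-c["cx"])/f,(uv[1]-c["cy"])/f,1])
def atz(c,uv,z):
    d=ray(c,uv); return c["xyz"]+d*(z-c["xyz"][2])/d[2]
E
python3 - <<'E'
from h import *
S=get_calibration("scene");D=get_calibration("side")
s=[(-138,50,10,400,550),(-138,-50,10,626,487),(10,123,10,108,363),(80,123,10,65,270),(150,50,10,178,145),(15,30,78,303,180),(15,-30,78,437,152),(15,30,26,310,270),(15,-30,26,432,245)]
d=[(-138,50,10,40,378),(-138,-50,10,92,516),(150,-50,10,706,402),(10,123,10,307,235),(80,123,10,443,218),(15,30,78,378,228),(15,-30,78,415,303),(15,-30,26,418,392)]
s=np.array(s,float);d=np.array(d,float)
us=s[:,3:]/6.5+[220,170];ud=d[:,3:]/6.5+[240,170]
def T(p,q): return R.from_euler("z",p[2]).apply(q/1000)+[p[0],p[1],0]
f=lambda p:np.r_[(proj(S,T(p,s[:,:3]))-us).ravel(),(proj(D,T(p,d[:,:3]))-ud).ravel()]
g=atz(S,us.mean(0),.03)
r=least_squares(f,[g[0],g[1],0.],loss="soft_l1");print(r.x,r.cost);print(r.fun.reshape(-1,2).round(1) if 0 else f(r.x).reshape(-1,2).round(1))
for k,q in dict(lever=(45,117,79),end=(45,122,98),finger=(-25,0,26),face=(15,0,56),fer=(-98,0,10)).items(): print(k,T(r.x,np.array(q)))
print("nozzle",atz(S,(220+250/6.5,170+500/6.5),0),atz(D,(240+142/6.5,170+312/6.5),0))
for n,uv in dict(oran1=(290,288),oran2=(319,269)).items(): print(n,atz(S,uv,0))
print("ori:",R.from_euler("xyz",observe()["tool_rot"]).as_matrix().round(3))
E
```

```text
[ 0.54710231  0.00453716 -0.20728003] 15.409442035259776
[[-0.3  0.5]
 [ 1.4 -0.2]
 [-0.4 -0.8]
 [-0.7 -1.8]
 [-0.9 -1.9]
 [ 0.7 -1.2]
 [ 0.9 -1.8]
 [ 0.1 -0.1]
 [ 1.4 -1.2]
 [-1.3 -1.6]
 [-1.4 -0. ]
 [ 0.9 -0.1]
 [-1.1 -2. ]
 [-0.9 -2.7]
 [-0.3 -1. ]
 [ 0.8  0.1]
 [-0.7  0.7]]
lever [0.61521753 0.10977174 0.079     ]
end [0.61624652 0.11466471 0.098     ]
finger [0.52263745 0.00968213 0.026     ]
face [0.56178123 0.00145017 0.056     ]
fer [0.45120007 0.02470545 0.01      ]
nozzle [0.48649263 0.10995781 0.        ] [0.48963096 0.10635002 0.        ]
oran1 [ 3.32350761e-01  1.17000924e-01 -1.11022302e-16]
oran2 [3.41825337e-01 2.55246846e-02 1.11022302e-16]
ori: [[-0.966  0.258 -0.   ]
 [ 0.258  0.966 -0.001]
 [-0.    -0.001 -1.   ]]
```

```bash
cat >> h.py <<'E'
import os,json
J=json.load(open("jig.json")) if os.path.exists("jig.json") else [0.5471,0.0045,-0.2073]
def jw(q): return R.from_euler("z",J[2]).apply(np.array(q)/1000)+[J[0],J[1],0]
def wj(P): return R.from_euler("z",-J[2]).apply(np.array(P)-[J[0],J[1],0])*1000
GOAL=lambda: R.from_euler("xyz",[np.pi,0,np.pi+J[2]])
def plan(*qs):
    s=observe(); A=R.from_euler("xyz",s["tool_rot"])
    print("clock",s["clock"],"tcp jig",wj(s["position"]).round(1),"F jig",R.from_euler("z",-J[2]).apply(s["force"]).round(1),"turn",((A.inv()*GOAL()).as_rotvec()/np.radians(120)).round(4))
    for q in qs: print(q,(A.inv().apply(jw(q)-s["position"])/.5).round(4))
E
python3 - <<'E'
from h import *
plan((45,165,150),(45,165,83))
S=get_calibration("scene")
for uv in [(180,190),(215,198),(240,180)]: print(atz(S,uv,0))
D=get_calibration("side"); print(atz(D,(335,195),0),wj(atz(D,(335,195),0)))
E
```

```text
clock 0.1 tcp jig [-501.1  506.8  230.8] F jig [-0.4  0.3  0.7] turn [-0.0005 -0.     -0.0255]
(45, 165, 150) [-1.1271 -0.6241  0.1622]
(45, 165, 83) [-1.1271 -0.624   0.2962]
[0.83002812 0.1865012  0.        ]
[0.73461921 0.11385425 0.        ]
[0.77609875 0.00633946 0.        ]
[0.75595272 0.10621485 0.        ] [183.44642844 142.52289966   0.        ]
```

Call:
play_rows --pt "-0.95 -0.58 0.05 0 0 -0.0255 1" --pt "-0.95 -0.58 0.05 0 0 -0.0255 1" --pt "-0.95 -0.58 0.05 0 0 -0.0255 1" --pt "-0.95 -0.58 0.05 0 0 -0.0255 1" --pt "-0.95 -0.58 0.05 0 0 -0.0255 1" --pt "-0.95 -0.58 0.05 0 0 -0.0255 1" --pt "-0.95 -0.58 0.05 0 0 -0.0255 1" --pt "-0.95 -0.58 0.05 0 0 -0.0255 1" --pt "-0.95 -0.58 0.05 0 0 -0.0255 1" --pt "-0.95 -0.58 0.05 0 0 -0.0255 1"

```text
clock: 1.1
position: [0.507, 0.2407, 0.2087]
tool_rot: [-3.142, -0.0, 2.934]
force: [0.7, 1.5, 0.6]
grip_width: -0.0002
finger_force: 0.0
```

Call:
play_rows --pt "-0.1 -0.06 0 0 0 0 1" --pt "-0.1 -0.06 0 0 0 0 1" --pt "-0.1 -0.06 0 0 0 0 1"

```text
clock: 1.4
position: [0.5495, 0.2011, 0.2084]
tool_rot: [-3.141, -0.0, 2.931]
force: [-0.9, 1.1, -0.2]
grip_width: 0.0004
finger_force: 0.0
```

```bash
python3 - <<'E'
from h import *
import cv2
plan((45,165,83))
w=get_calibration("wrist");print(w)
cv2.imwrite("pics/w1.png",grab_frame("wrist")[:,:,::-1])
E
```

```text
clock 1.4 tcp jig [-38.1 192.9 208.4] F jig [-1.1  0.9 -0.2] turn [-0.0004 -0.0002 -0.0015]
(45, 165, 83) [-0.1665 -0.055   0.2507]
{'fovy': 65.70646984690485, 'cx': 282.90728985681886, 'cy': 212.89116174568295, 'xyz': array([0.48411451, 0.21400279, 0.35000395]), 'rotation': array([2.87633722e+00, 1.42529439e-03, 1.36080694e+00])}
```

View pics/w1.png

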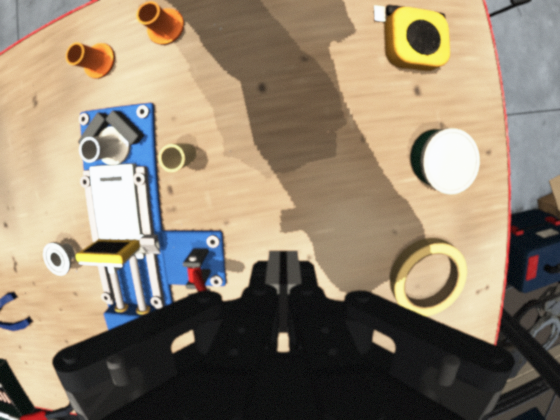

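The wrist view shows the jig at left: lug corner (222,231), bed front corners (154,103) and (80,109), plate top edge at about (139,241) to (78,254), and the lever at (196,275). I use these to refine the fit.

```bash
python3 - <<'E'
from h import *
w=get_calibration("wrist");f=210/np.tan(np.radians(w["fovy"]/2))
def fe(P):
    p=R.from_euler("xyz",w["rotation"]).inv().apply(P-w["xyz"]); r=np.hypot(p[:,0],p[:,1]); t=np.arctan2(r,p[:,2])
    return np.c_[w["cx"]+f*t*p[:,0]/r,w["cy"]+f*t*p[:,1]/r]
m=np.array([(-138,50,10,154,103),(-138,-50,10,80,109),(10,123,10,222,231),(10,50,10,161,233),(80,123,10,224,287),(15,30,78,139,241),(15,-30,78,78,254)],float)
T=lambda p:R.from_euler("z",p[2]).apply(m[:,:3]/1000)+[p[0],p[1],0]
g=lambda p:(fe(T(p))-m[:,3:]).ravel()
print(f,g(J).reshape(-1,2).round(1))
r=least_squares(g,J,loss="soft_l1");print(r.x,r.fun.reshape(-1,2).round(1))
E
```

```text
325.19226210127806 [[ -2.6  -0.3]
 [ -1.9   2.9]
 [ -1.6   2.5]
 [ -1.2  -0.2]
 [  0.4   1.8]
 [-19.4  17.7]
 [ -4.7   1.9]]
[ 0.54519447  0.00752559 -0.21107704] [[ -0.1  -2.6]
 [  0.    0.4]
 [  0.5   0.8]
 [  0.6  -2.1]
 [  2.1   0.4]
 [-17.7  15.6]
 [ -3.4  -0.3]]
```

```bash
echo '[0.546,0.006,-0.209]'>jig.json; python3 - <<'E'
from h import *
plan((45,165,84),(45,135,84),(45,100,84))
E
```

```text
clock 1.45 tcp jig [-38.5 193.  208.4] F jig [-0.   0.3  0.1] turn [-0.0001 -0.0004  0.0004]
(45, 165, 84) [-0.1672 -0.0561  0.2487]
(45, 135, 84) [-0.1671 -0.1161  0.2487]
(45, 100, 84) [-0.1671 -0.1861  0.2487]
```

Call:
play_rows --pt "-0.0836 -0.028 0.0 0 0 0 1" --pt "-0.1672 -0.056 0.08 0 0 0 1" --pt "-0.1672 -0.056 0.16 0 0 0 1" --pt "-0.1672 -0.056 0.24 0 0 0 1" --pt "-0.1672 -0.056 0.2487 0 0 0 1" --pt "-0.1672 -0.056 0.2487 0 0 0 1" --pt "-0.1672 -0.056 0.2487 0 0 0 1"

```text
clock: 2.15
position: [0.6254, 0.1595, 0.0868]
tool_rot: [3.14, 0.002, 2.935]
force: [0.2, 0.2, 0.0]
grip_width: -0.0001
finger_force: 0.0
```

```bash
python3 - <<'E'
from h import *
import cv2
plan((45,135,84),(45,100,84),(45,92,84))
a=[grab_frame("wrist")[180:400,60:340],grab_frame("side")[130:270,220:400]]
a=[cv2.resize(i[:,:,::-1],(400,int(400*i.shape[0]/i.shape[1])),interpolation=cv2.INTER_CUBIC) for i in a]
a=[i[:311] for i in a]; a=[cv2.copyMakeBorder(i,0,320-len(i),0,0,cv2.BORDER_CONSTANT) for i in a]
cv2.imwrite("pics/c2.png",np.hstack(a))
E
```

```text
clock 2.15 tcp jig [ 45.8 166.6  86.8] F jig [0.2 0.2 0. ] turn [0.0007 0.001  0.0013]
(45, 135, 84) [ 0.0018 -0.0632  0.0056]
(45, 100, 84) [ 0.002  -0.1332  0.0055]
(45, 92, 84) [ 0.0021 -0.1492  0.0055]
```

View pics/c2.png

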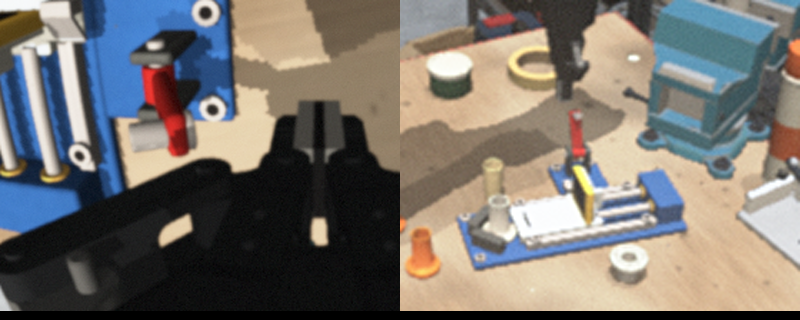

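The fingertip hangs outside the lever at the same jig x, with the way clear. I push slowly towards -y.

Call:
play_rows --pt "0.002 -0.03 0.0055 0 0 0 1" --pt "0.002 -0.05 0.0055 0 0 0 1" --pt "0.002 -0.065 0.0055 0 0 0 1" --pt "0.002 -0.08 0.0055 0 0 0 1" --pt "0.002 -0.092 0.0055 0 0 0 1" --pt "0.002 -0.104 0.0055 0 0 0 1" --pt "0.002 -0.116 0.0055 0 0 0 1" --pt "0.002 -0.128 0.0055 0 0 0 1" --pt "0.002 -0.136 0.0055 0 0 0 1" --pt "0.002 -0.136 0.0055 0 0 0 1"

```text
clock: 3.25
position: [0.6097, 0.0912, 0.0818]
tool_rot: [-3.141, -0.0, 2.934]
force: [0.6, 0.4, -0.5]
grip_width: -0.0002
finger_force: 0.0
```

```bash
python3 - <<'E'
from h import *
import cv2
plan((45,92,84),(45,165,100))
a=[grab_frame("wrist")[180:400,60:340],grab_frame("side")[130:270,220:400]]
a=[cv2.resize(i[:,:,::-1],(400,int(400*i.shape[0]/i.shape[1])),interpolation=cv2.INTER_CUBIC) for i in a]
a=[i[:311] for i in a]; a=[cv2.copyMakeBorder(i,0,320-len(i),0,0,cv2.BORDER_CONSTANT) for i in a]
cv2.imwrite("pics/c3.png",np.hstack(a))
E
```

```text
clock 3.25 tcp jig [44.7 96.5 81.8] F jig [ 0.5  0.5 -0.5] turn [-0.0001 -0.      0.0005]
(45, 92, 84) [-0.0007 -0.009  -0.0044]
(45, 165, 100) [-0.0008  0.1369 -0.0365]
```

View pics/c3.png

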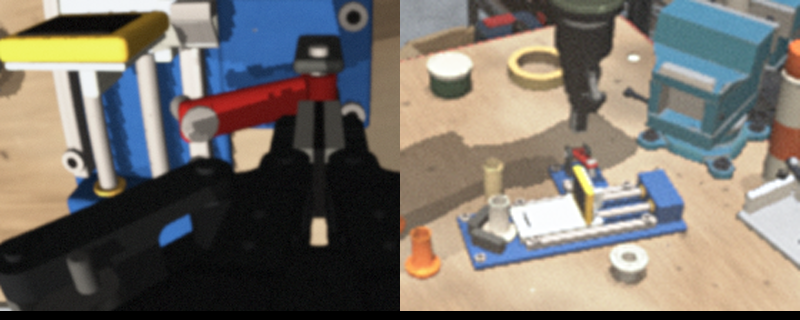

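The lever is down across the slide's edge. Now I rise and go over to the finger room.

```bash
python3 - <<'E'
from h import *
plan((45,97,150),(-20,0,150),(-20,0,48))
E
```

```text
clock 3.35 tcp jig [44.6 97.4 81.8] F jig [0.3 0.3 0. ] turn [0.0001 0.     0.0008]
(45, 97, 150) [-0.0009 -0.0007 -0.1364]
(-20, 0, 150) [ 0.1294 -0.1945 -0.1365]
(-20, 0, 48) [ 0.1294 -0.1945  0.0675]
```

Call:
play_rows --pt "0 0 -0.07 0 0 0 1" --pt "0 0 -0.136 0 0 0 1" --pt "0.04 -0.06 -0.136 0 0 0 1" --pt "0.09 -0.13 -0.136 0 0 0 1" --pt "0.129 -0.1945 -0.136 0 0 0 1" --pt "0.129 -0.1945 -0.136 0 0 0 1" --pt "0.129 -0.1945 -0.08 0 0 0 1" --pt "0.129 -0.1945 -0.03 0 0 0 1" --pt "0.129 -0.1945 -0.01 0 0 0 1" --pt "0.129 -0.1945 -0.01 0 0 0 1"

```text
clock: 4.35
position: [0.5262, 0.0103, 0.0858]
tool_rot: [-3.141, -0.002, 2.935]
force: [-0.4, 0.6, -0.3]
grip_width: 0.0
finger_force: 0.0
```

```bash
python3 - <<'E'
from h import *
import cv2
plan((-20,0,48),(4,0,48),(52,0,48))
a=[grab_frame("wrist")[40:330,160:440],grab_frame("side")[150:260,230:350]]
a=[cv2.resize(i[:,:,::-1],(400,int(400*i.shape[0]/i.shape[1])),interpolation=cv2.INTER_CUBIC) for i in a]
a=[cv2.copyMakeBorder(i,0,420-len(i),0,0,cv2.BORDER_CONSTANT) for i in a]
cv2.imwrite("pics/c4.png",np.hstack(a))
E
```

```text
clock 4.35 tcp jig [-20.3   0.1  85.8] F jig [-0.6  0.5 -0.3] turn [-0.0003 -0.001   0.001 ]
(-20, 0, 48) [-0.0007 -0.0001  0.0756]
(4, 0, 48) [-0.0487 -0.0002  0.0755]
(52, 0, 48) [-0.1447 -0.0004  0.0753]
```

View pics/c4.png

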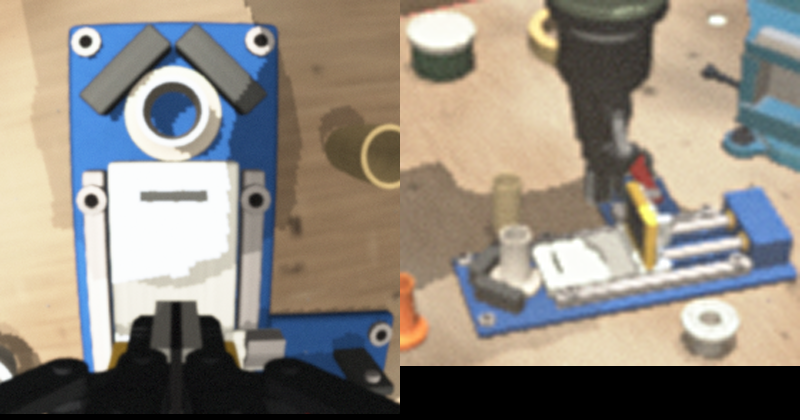

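Fingers are centred over the deck, in front of the plate. I lower, then push gently until contact.

Call:
play_rows --pt "0 0 0.04 0 0 0 1" --pt "0 0 0.0755 0 0 0 1" --pt "0 0 0.0755 0 0 0 1" --pt "-0.025 0 0.0755 0 0 0 1" --pt "-0.042 0 0.0755 0 0 0 1" --pt "-0.054 0 0.0755 0 0 0 1" --pt "-0.064 0 0.0755 0 0 0 1" --pt "-0.072 0 0.0755 0 0 0 1" --pt "-0.072 0 0.0755 0 0 0 1"

```text
clock: 5.35
position: [0.5618, 0.0028, 0.0496]
tool_rot: [3.141, -0.001, 2.934]
force: [-4.1, 1.9, 3.9]
grip_width: 0.0002
finger_force: 2.9
```

```bash
python3 - <<'E'
from h import *
import cv2
plan((45,0,48),(58,0,48),(-20,0,48))
i=grab_frame("side")[150:260,230:350]
cv2.imwrite("pics/c5.png",cv2.resize(i[:,:,::-1],None,fx=5,fy=5,interpolation=cv2.INTER_CUBIC))
E
```

```text
clock 5.35 tcp jig [16.1  0.1 49.6] F jig [-4.4  1.   3.9] turn [ 0.0001 -0.0004  0.0008]
(45, 0, 48) [-0.0578 -0.0003  0.0032]
(58, 0, 48) [-0.0838 -0.0003  0.0032]
(-20, 0, 48) [ 0.0722 -0.0001  0.0033]
```

Call:
play_rows --pt "-0.012 0 0.0 0 0 0 1" --pt "-0.024 0 0.0 0 0 0 1" --pt "-0.036 0 0.0 0 0 0 1" --pt "-0.046 0 0.0 0 0 0 1" --pt "-0.056 0 0.0 0 0 0 1" --pt "-0.064 0 0.0 0 0 0 1" --pt "-0.072 0 0.0 0 0 0 1" --pt "-0.08 0 0.0 0 0 0 1" --pt "-0.08 0 0.0 0 0 0 1" --pt "-0.08 0 0.0 0 0 0 1"

```text
clock: 6.4
position: [0.6, -0.0052, 0.0496]
tool_rot: [3.141, -0.002, 2.934]
force: [-8.3, 3.4, 4.9]
grip_width: 0.0003
finger_force: 4.7
```

```bash
python3 - <<'E'
from h import *
import cv2
plan((60,0,48),(-20,0,48))
i=grab_frame("side")[150:260,230:350]
cv2.imwrite("pics/c6.png",cv2.resize(i[:,:,::-1],None,fx=5,fy=5,interpolation=cv2.INTER_CUBIC))
E
```

```text
clock 6.4 tcp jig [55.2  0.3 49.6] F jig [-8.8  1.6  4.9] turn [ 0.0001 -0.001   0.0009]
(60, 0, 48) [-0.0096 -0.0006  0.0031]
(-20, 0, 48) [ 0.1504 -0.0003  0.0034]
```

View pics/c6.png

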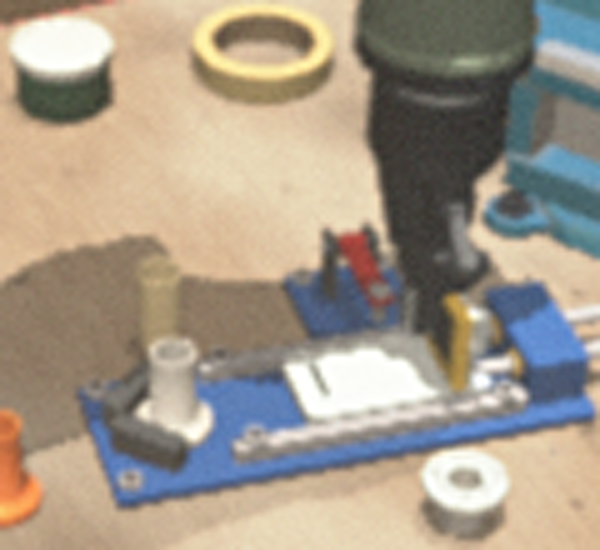

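The plate has moved about 52 mm, consistent with the TCP. I push 3 mm further, dwell, then ease back.

Call:
play_rows --pt "-0.008 0 0 0 0 0 1" --pt "-0.008 0 0 0 0 0 1" --pt "-0.008 0 0 0 0 0 1" --pt "-0.008 0 0 0 0 0 1" --pt "-0.008 0 0 0 0 0 1"

```text
clock: 6.95
position: [0.6038, -0.006, 0.0495]
tool_rot: [3.142, -0.002, 2.935]
force: [-8.7, 4.1, 5.3]
grip_width: 0.0002
finger_force: 4.9
```

Call:
play_rows --pt "0.01 0 0 0 0 0 1" --pt "0.02 0 0 0 0 0 1" --pt "0.03 0 0 0 0 0 1" --pt "0.04 0 0 0 0 0 1" --pt "0.05 0 0 0 0 0 1" --pt "0.065 0 0 0 0 0 1" --pt "0.08 0 0 0 0 0 1" --pt "0.08 0 0 0 0 0 1"

```text
clock: 7.75
position: [0.5648, 0.0019, 0.0491]
tool_rot: [-3.141, -0.001, 2.935]
force: [0.0, 0.1, 0.1]
grip_width: 0.0
finger_force: 0.0
```

```bash
python3 - <<'E'
from h import *
import cv2
plan((0,0,48),(-10,0,48),(-10,0,200))
i=grab_frame("side")[150:260,230:350]
cv2.imwrite("pics/c7.png",cv2.resize(i[:,:,::-1],None,fx=5,fy=5,interpolation=cv2.INTER_CUBIC))
E
```

```text
clock 7.75 tcp jig [19.2 -0.1 49.1] F jig [0.  0.1 0.1] turn [-0.0001 -0.0003  0.0009]
(0, 0, 48) [0.0385 0.0002 0.0022]
(-10, 0, 48) [0.0585 0.0003 0.0022]
(-10, 0, 200) [ 5.860e-02  2.000e-04 -3.018e-01]
```

View pics/c7.png

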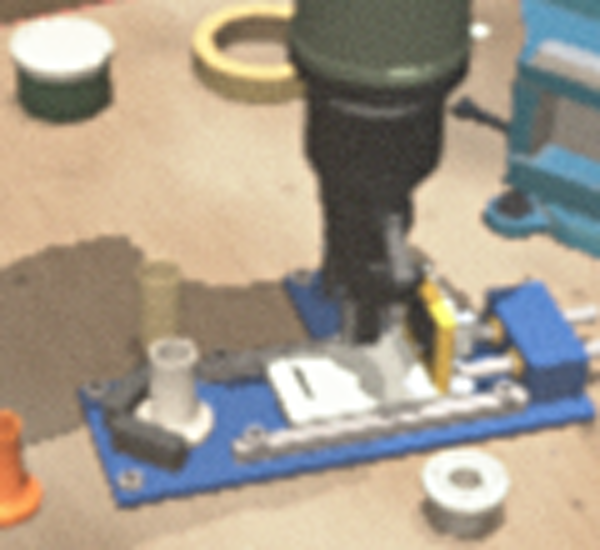

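The slide rests in mid position, the fingers are free with no force on them, and the ferrule is still standing. I back off a little, rise clear and check in numbers.

Call:
play_rows --pt "0.03 0 0 0 0 0 1" --pt "0.03 0 -0.08 0 0 0 1" --pt "0.03 0 -0.17 0 0 0 1" --pt "0.03 0 -0.26 0 0 0 1" --pt "0.03 0 -0.35 0 0 0 1" --pt "0.03 0 -0.35 0 0 0 1" --pt "0.03 0 -0.35 0 0 0 1"

```text
clock: 8.5
position: [0.5516, 0.0048, 0.225]
tool_rot: [3.141, 0.002, 2.934]
force: [-0.3, -0.6, -0.6]
grip_width: -0.0001
finger_force: 0.0
```

```bash
python3 - <<'E'
from h import *
import cv2
plan()
D=get_calibration("side")
def yel(i):
    h=cv2.cvtColor(i,cv2.COLOR_BGR2HSV)[190:250,280:350]; m=cv2.inRange(h,(22,170,100),(32,255,255)); p=np.argwhere(m); return p.mean(0)[::-1]+[280,190],len(p)
i=grab_frame("side")[:,:,::-1].copy()
a,b=yel(cv2.imread("pics/side0.png")),yel(i);print(a,b)
P=proj(D,[jw((20,0,56)),jw((60,0,56))]);print(P,"travel mm ~",40*(b[0][0]-a[0][0])/(P[1]-P[0])[0])
def red(i):
    h=cv2.cvtColor(i,cv2.COLOR_BGR2HSV)[170:230,280:330]; p=np.argwhere(cv2.inRange(h,(0,170,80),(5,255,255))|cv2.inRange(h,(174,170,80),(180,255,255))); return p.mean(0)[::-1]+[280,170],len(p)
print("red",red(cv2.imread("pics/side0.png")),red(i),"expect down",proj(D,jw((45,70,46))))
E
```

```text
clock 8.5 tcp jig [  5.8  -0.  225. ] F jig [-0.2 -0.6 -0.6] turn [0.0003 0.001  0.0007]
(array([nan, nan]), 0) (array([nan, nan]), 0)
[[301.85410599 215.90665007]
 [315.04963872 213.70382789]] travel mm ~ nan
red (array([nan, nan]), 0) (array([nan, nan]), 0) expect down [[302.20193028 203.03961528]]<stdin>:6: RuntimeWarning: Mean of empty slice.
  ret = um.true_divide(
<stdin>:11: RuntimeWarning: Mean of empty slice.
```

Thresholds were too strict, so I loosen them.

```bash
python3 - <<'E'
from h import *
import cv2
i=grab_frame("side")[:,:,::-1].copy(); o=cv2.imread("pics/side0.png")
def seg(i,f):
    c=i[175:250,285:345].astype(int); p=np.argwhere(f(c[...,0],c[...,1],c[...,2])); return (p.mean(0)[::-1]+[285,175]).round(1),len(p)
for n,f in dict(yel=lambda b,g,r:(r>130)&(g>100)&(b<0.45*g),red=lambda b,g,r:(r>90)&(g<0.45*r)&(b<.5*r)).items(): print(n,seg(o,f),seg(i,f))
E
```

```text
yel (array([nan, nan]), 0) (array([nan, nan]), 0)
red (array([299.4, 193.1]), 45) (array([301.8, 201. ]), 11)<stdin>:5: RuntimeWarning: Mean of empty slice.
  ret = um.true_divide(
```

```bash
python3 - <<'E'
from h import *
import cv2
i=grab_frame("side")[:,:,::-1].copy(); o=cv2.imread("pics/side0.png")
for k in (o,i):
    c=k[195:240,290:330].astype(int); b,g,r=c[...,0],c[...,1],c[...,2]; p=np.argwhere((r>100)&(g>.7*r)&(b<.6*g)); print((p.mean(0)[::-1]+[290,195]).round(1),len(p))
plan()
E
```

```text
[302.9 215.9] 70
[316.5 214. ] 75
clock 8.65 tcp jig [  4.8  -0.3 222.9] F jig [-0.7  0.5 -0.4] turn [-0.0003 -0.0008  0.0008]
```

The plate moved 13.6 px, which is about 41 mm of travel, so the slide is latched. The lever is down and the gripper is clear, so I hand in.

```bash
python3 -c "
from workcell import *
print(job_done())"
```

```text
the job is handed in; nothing more can be done
None
```

The jig is open for loading and the job is handed in: the red lever is down, the slide rests latched on the pin at about 40 mm, the ferrule is still standing, and the gripper is clear of the jig.

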